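# Lock the lamp cartridge into a detector's lamp house

## Task

Fit the lamp cartridge that stands in the tray into the bayonet collar on top of the lamp house: let its two lugs drop into the collar's slots, push it down against the spring, turn it clockwise (seen from above) about a quarter turn until it stops, and let the spring lift it into its catch. Let go of it once it is locked, and leave the bottle, the vial rack and the screwdriver where they are.

Things in the scene. Friction and masses are not known exactly. Their poses are not given: they have to be found in the camera images.
- cartridge_mid (a point): Middle of the lamp cartridge, on its axis, 47 mm above its underside; z up. The cartridge is 94 mm tall, 0.18 to 0.35 kg: an aluminium stem 48 mm across (foot chamfered to 40 mm), a black head 55 mm across from 46 to 58 mm above the underside, a grip bar on top. It starts upright on the tray's floor. A half turn about z makes no difference.
- grip_bar (a point): Middle of the cartridge's flat upright grip bar, 76 mm above the cartridge's underside: 52 mm long (along this point's x), 14 mm thick (along y), from 58 to 94 mm above the underside.
- lugs (a point): Point on the cartridge's axis midway between its two bayonet lugs, 14 mm above its underside. The lugs stick out of the stem along this point's +x and -x, right under the ends of the bar: each 12 mm wide, 8 mm high (10 to 18 mm above the underside), reaching 33 mm from the axis.
- port (a point): Centre of the collar's mouth (its flat top face), 116 mm above the bench, on the collar's upright axis; x and y as the lamp house, z up. The collar is a metal ring 84 mm across, 46 mm high, bore 52 mm. Two opposite entry slots, 16 mm wide, 36 mm out from the axis, cut its lip. Their line lies at an unknown angle, not measured: up to 0.35 rad either way from this point's x. See it or feel for it.
- port_press (a point): Point on the collar's axis, 33 mm below the mouth. The lugs enter the slots with about 4 degrees of play either way; elsewhere they land on the flat mouth. Once the cartridge's underside is 30 to 36 mm below the mouth (36 is the bottom) the lugs are under the lip and it can turn, only clockwise seen from above, up to a solid stop about 79 degrees from the slots' middle.
- port_seat (a point): Point on the collar's axis, 23 mm below the mouth, where the cartridge's underside ends up when locked. The catch is a recess in the lip's underside, its middle 75 degrees clockwise (from above) from the slots, 4 degrees of play either way; there the spring lifts the cartridge into it, 6 mm, and keeps it from turning back.
- plunger (a joint): Spring plunger in the collar's bore, pressed down by the cartridge's underside: 0 m = up (face 16 mm below the mouth, where an unlocked cartridge stands loose), 0.007 with the cartridge locked, 0.013 when the lugs just clear the lip, 0.020 = bottom. It pushes up with 6 N at 0 and 0.5 N more per mm.
- lamphouse: Lamp house, a white box 200 (x) x 230 (y) x 70 mm high, fixed to the bench; origin at the centre of its underside, z up. The collar stands on its top, its axis 20 mm from the box's centre towards +x.
- tray: Shallow grey tray, 170 (x) x 150 (y) x 22 mm high, walls and floor 5 mm thick, fixed to the bench; origin at the centre of its underside.
- bottle: Glass solvent bottle, 86 mm across, 180 mm tall, standing at the right side; origin at the centre of its underside. Leave alone.
- vialrack: White vial rack, 90 x 130 mm, 48 mm high with its vials, at the far edge; origin at the centre of its underside. Leave alone.
- driver: Screwdriver lying on the bench at the left side, about 200 mm long; origin at the middle of its underside. Leave alone.
Mind the look-alikes: they are no part of the job. What is shaped like the part that bears cartridge_mid but green or yellow is not meant.

How it is judged:
By the outcome, as a careful person would: the job done as asked, in the order asked, and still so for the second after the job is handed in, with the robot touching nothing.
It also fails if it takes over 54 s, if anything falls off the work surface, if the arm or the gripper's body presses on something with over 40 N, if the wrist force passes 120 N, or if a joint passes its speed limit or range.

## Robot

A 7-joint arm with a two-finger parallel gripper is mounted at the origin on the work surface. World frame = base frame: x ahead of the robot, y to its left, z up, the work surface at z = 0. Lengths are in m, angles in rad, forces in N, time in s.
With the tool pointing down it reaches from about 0.425 to 0.875 m from the base axis. Payload 4.7 kg.
Tool frame: the origin (TCP) lies at the very end of the fingers, on their centre line; the grasp point (between the pads) lies 19 mm behind it; z points along the fingers, y is the line along which they close (so a half turn about z gives the same grasp; the last joint's range is limited). The gripper opens to 87 mm and grips with 3 to 60 N. Pads are 19 mm wide; open, the fingers measure 117 mm over their backs; the gripper's body (75 mm by 190 mm) begins 51 mm behind the grasp point.
Start: joints at [1.249, 0.321, -0.07, 1.45, 0.023, 1.371, -0.057], TCP at [0.214, -0.614, 0.223] pointing down, gripper open.
Joint ranges: [-2.86, 2.86], [-0.3, 2.09], [-1.38, 1.24], [0.06, 2.45], [-1.56, 4.7], [0.09, 2.05], [-2.69, 2.69]. Speed limits (rad/s): [2.57, 2.57, 3.14, 3.14, 3.14, 3.14, 3.14].

## Interface

Orientations are given as a rotation vector (axis times angle).
In Python, from bench import ctrl, imaging, ticket gives the robot as it stands.
- The arm moves only by the tool jog_arm, never from a script. Its argument "rows" is text: rows parted by semicolons, each of 7 numbers parted by spaces: the shift along the tool's x, y, z in cm, then the turn, a rotation vector about the tool's x, y, z in rad, then the closure, from -1 (fully open) to 1 (shut), so that 0 is half open. A call has 1 to 5 rows; each row shifts and turns the commanded pose from where the row before left it, along the tool's axes as they then stand; what a row does not reach is not made up. A row lasts 1/8 s, in which the tool goes at most 62.5 mm and 10.7 degrees, less where a joint would pass 70% of its speed; a pose out of reach is approached as far as the arm can. A call with a gripper value outside its range is refused whole. The fingers move at their own pace and stop on an object; "force" is the grip in N (left out, the last holds). Time passes only in rows, so rows that do not move let the fingers close. It gives the time, the measured TCP pose, the force, the opening and the grip force at its end, in the units of the state.
- ctrl.get_state(): the state, without advancing time (a new reading comes with each control period).
- imaging.get_image(name): name is "scene" or "top" or "wrist"; returns a dict with "img" (400x640x3 uint8, blue, green, red), "vertical_fov" (degrees; the focal length in pixels is half the picture's height over the tangent of half this angle, whatever the lens; pixels are square), "cx", "cy" (the principal point, pixels), "k1" (the pictures are not rectified: a ray, as slopes to the right and down, at radius r is drawn at 1 + k1 r^2 times it, then the intrinsics apply), "origin" and "orientation" of the camera in the world. Camera axes: x right, y down, z forward; pixel columns grow to the right and rows downward; lengths in m; the calibration is good to about 2 mm. A picture is of the moment at which its call begins. There is no depth.
- ticket.close_job(): hands the job in; it is judged then, once.
The state is a dict: "time": time; "joint_positions": joint angles; "qd": joint speeds; "joint_torque": joint torques, N m; "position": TCP position; "tool_rot": TCP orientation; "ft_force": force on the tool from outside, world axes, zero at the start; "torque": the same for the moment, N m; "grip_width": opening from 0.0 (shut) to 1.0 (fully open); "grip_force": force on a finger pad.
Only numpy, scipy, OpenCV 4.12 (cv2) and the standard library are available. Lean on these libraries where they do the work, as an engineer would, in place of code of your own. Each camera call takes 0.05 s, during which the arm holds its last target. There are 200 camera calls.

## Working session

There is one attempt and no reset: what is moved stays moved. The work goes in short steps, Python scripts to look and compute and a tool call to move; the robot and the scene stay as the last step left them, time stands still between calls to the robot, and variables do not carry over. Pictures are saved under pics/ and viewed, at most 10 in all, crops included, and the job is handed in when it is done.

Besides the shell and the picture viewer there is one more tool, called after "Request:" as a command line: name --argument value ..., lists and objects as JSON in quotes. jog_arm: Moves the arm, as the interface text tells. Its arguments: {"type":"object","properties":{"rows":{"type":"string"},"force":{"type":"number"}},"required":["rows"]}

```bash
mkdir -p pics; ls
cat > h.py <<'E'
import numpy as np, cv2
from scipy.spatial.transform import Rotation as R
from bench import ctrl, imaging, ticket
def grab(n,fn=None):
    d=imaging.get_image(n)
    if fn: cv2.imwrite('pics/'+fn,d['img'])
    return d
def KD(d):
    f=200/np.tan(np.radians(d['vertical_fov'])/2)
    return np.array([[f,0,d['cx']],[0,f,d['cy']],[0,0,1.]]),np.array([d['k1'],0,0,0,0.])
def rot(d):
    o=np.array(d['orientation'],float)
    return o if o.shape==(3,3) else R.from_rotvec(o).as_matrix()
def onplane(d,uv,z):
    K,D=KD(d); p=cv2.undistortPoints(np.float64(uv).reshape(-1,1,2),K,D).reshape(-1,2)
    r=np.c_[p,np.ones(len(p))]@rot(d).T; o=np.array(d['origin'])
    return o+r*((z-o[2])/r[:,2])[:,None]
def proj(d,P):
    K,D=KD(d); M=rot(d).T; return cv2.projectPoints(np.float64(P).reshape(-1,1,3),cv2.Rodrigues(M)[0],-M@np.array(d['origin']),K,D)[0].reshape(-1,2)
E
python3 - <<'E'
from h import *
for n in ['scene','top','wrist']:
    d=grab(n,n+'0.png'); print(n,d['vertical_fov'],d['cx'],d['cy'],d['k1'],d['origin'],d['orientation'])
s=ctrl.get_state(); print(s)
E
```

```text
pics
scene 57.01819351557876 316.8353641112997 194.99127911832645 -0.06887442972657276 [1.36063464 0.46659089 0.83146823] [-1.21723203 -2.20529466  1.02671158]
top 50.947394158766315 316.80914106119616 201.66581377002416 0.03306174295146143 [ 0.32556222 -0.01017301  1.33576338] [-2.09003632  2.1454035  -0.20258271]
wrist 58.0473089408585 317.82010267090226 196.40086616391625 -0.0017527347983576883 [ 0.28323592 -0.58959701  0.38237739] [ 2.37289316 -1.68409869 -0.23337464]
{'time': 0.15, 'joint_positions': array([ 1.24913855,  0.32163578, -0.07010712,  1.45138006,  0.02256796,
        1.37077773, -0.0568746 ]), 'qd': array([-0.00104542, -0.00295433,  0.0004568 , -0.00223504, -0.00130219,
       -0.00055051, -0.00127421]), 'joint_torque': array([-4.74043882e-04, -4.91792357e+01, -4.04947763e-01, -3.12879217e+01,
       -6.41012820e-02,  4.04014054e-02,  1.21042294e-04]), 'position': array([ 0.21401266, -0.61332932,  0.2217313 ]), 'tool_rot': array([-3.09604286e+00, -5.24801140e-01,  4.42400885e-04]), 'ft_force': array([-0.84265877,  0.28170589,  0.07765203]), 'torque': array([ 0.01170917,  0.00270722, -0.02611898]), 'grip_force': 0.0, 'grip_width': 1.000822363570182}
```

View pics/top0.png

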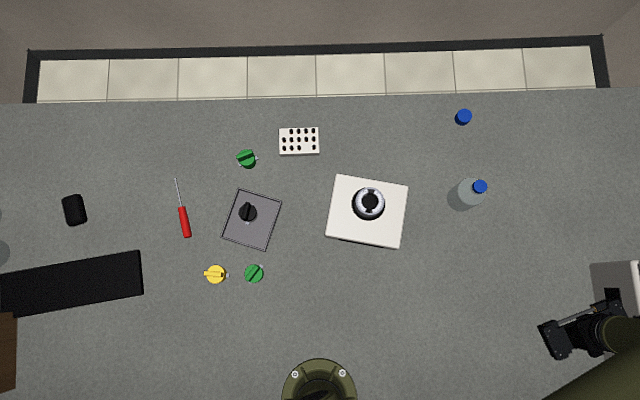

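View pics/scene0.png

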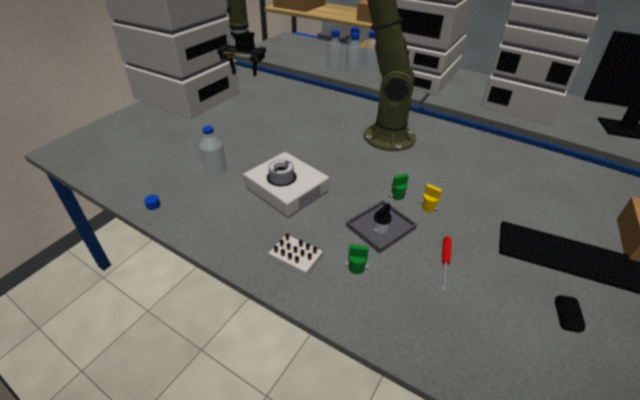

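The top view shows the cartridge (black head) in the tray at about (248,212) and the collar at (369,203). Green and yellow look-alikes are at (247,158), (254,273) and (215,274). Next I zoom in on the cartridge and collar.

Run:
```python
from h import *
d=grab('top'); im=d['img']
a=cv2.resize(im[183:243,215:285],None,fx=5.5,fy=5.5,interpolation=cv2.INTER_CUBIC)
b=cv2.resize(im[173:233,335:405],None,fx=5.5,fy=5.5,interpolation=cv2.INTER_CUBIC)
cv2.imwrite('pics/crop.png',np.hstack([a,b]))
g=cv2.cvtColor(im,cv2.COLOR_BGR2GRAY)
# lamp house white
m=(g>190).astype(np.uint8); m[:165]=0; m[260:]=0; m[:,:320]=0; m[:,420:]=0
c=max(cv2.findContours(m,0,2)[0],key=cv2.contourArea); r=cv2.minAreaRect(c); bx=cv2.boxPoints(r)
P=onplane(d,bx,0.07); print(bx,P)
for i in range(2):
    v=P[i+1]-P[i]; print(np.linalg.norm(v),np.degrees(np.arctan2(v[1],v[0])))
hc=P.mean(0); print('house',hc)
# dark blobs
for nm,(x0,x1,y0,y1),z in [('cart',(232,268,196,230),.08),('bore',(345,395,180,228),.116)]:
    k=np.zeros_like(g); k[y0:y1,x0:x1]=(g[y0:y1,x0:x1]<50)*255
    for c in cv2.findContours(k,0,2)[0]:
        if cv2.contourArea(c)<20: continue
        r=cv2.minAreaRect(c); print(nm,cv2.contourArea(c),r,onplane(d,[r[0]],z))
```

```text
[[324.976   234.63199]
 [336.208   172.85599]
 [409.336   186.15198]
 [398.104   247.92798]] [[ 0.4721911  -0.03113549  0.07      ]
 [ 0.66421926 -0.07174638  0.07      ]
 [ 0.61559925 -0.29573288  0.07      ]
 [ 0.42656563 -0.24918072  0.07      ]]
0.1962754689809348 -11.941192680113227
0.22920265731649628 -102.24701513880409
house [ 0.54464381 -0.16194887  0.07      ]
cart 225.5 ((247.50003051757812, 212.50003051757812), (16.970561981201172, 16.970561981201172), 45.0) [[0.54462475 0.20198426 0.08      ]]
bore 191.5 ((369.0000305175781, 201.50001525878906), (14.849242210388184, 17.677669525146484), 45.0) [[ 0.5617828  -0.16340216  0.116     ]]
bore 105.0 ((366.0843505859375, 207.18385314941406), (32.68506622314453, 23.954853057861328), 27.47443199157715) [[ 0.54493878 -0.15397158  0.116     ]]
```

View pics/crop.png

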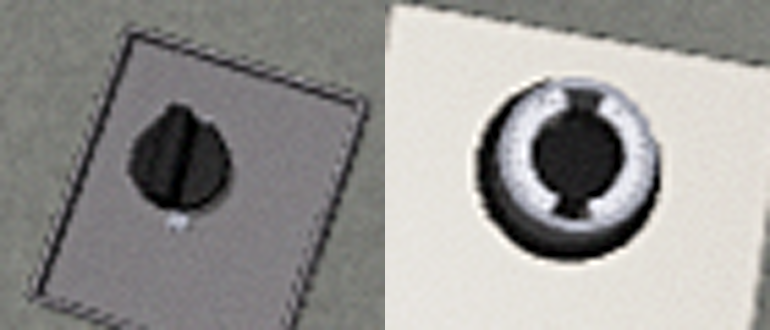

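```bash
cat >> h.py <<'E'
def yaw(Rm): return np.degrees(np.arctan2(Rm[1,0],Rm[0,0]))
def target(y):   # tool pointing down, tool x at yaw y deg
    c,s=np.cos(np.radians(y)),np.sin(np.radians(y)); return np.array([[c,s,0],[s,-c,0],[0,0,-1.]])
def plan(pos,y,n,ccw=None):
    s=ctrl.get_state(); p=s['position']; M=R.from_rotvec(s['tool_rot']).as_matrix()
    print('now',s['time'],p.round(4),'yaw',yaw(M).round(2),'tilt',M[:,2].round(4),'q',s['joint_positions'].round(2))
    rv=R.from_matrix(M.T@target(y)).as_rotvec()/n; d=(np.array(pos)-p)/n
    print('mm/row',1e3*np.linalg.norm(d),'deg/row',np.degrees(np.linalg.norm(rv)))
    for i in range(n):
        print(np.r_[M.T@d*100,rv].round(3)); M=M@R.from_rotvec(rv).as_matrix()
E
python3 - <<'E'
from h import *
d=grab('wrist'); s=ctrl.get_state(); M=R.from_rotvec(s['tool_rot']).as_matrix()
print('cam in tool',M.T@(np.array(d['origin'])-s['position'])); print(M.T@rot(d))
t=grab('top')
# rough bar and slot ends
e=onplane(t,[[247.7,202.1],[246.8,218.5]],.099); v=e[0]-e[1]; print('bar',e,np.degrees(np.arctan2(v[1],v[0])))
e=onplane(t,[[370.6,190.8],[369.2,210.8]],.116); v=e[0]-e[1]; print('slots',e,e.mean(0),np.degrees(np.arctan2(v[1],v[0])))
plan([0.48,-0.20,0.33],100,9)
E
```

```text
cam in tool [ 0.07315972  0.00018976 -0.16065648]
[[ 3.56057993e-04 -9.62757277e-01 -2.70366971e-01]
 [ 9.99999871e-01  2.44844965e-04  4.45067959e-04]
 [-3.62294425e-04 -2.70367095e-01  9.62757240e-01]]
bar [[0.57296935 0.1983776  0.099     ]
 [0.52323311 0.20073734 0.099     ]] -2.7163666325401143
slots [[ 0.59403962 -0.16974888  0.116     ]
 [ 0.53388126 -0.16260567  0.116     ]] [ 0.56396044 -0.16617727  0.116     ] -6.771592108894357
now 0.3 [ 0.2141 -0.6135  0.2222] yaw 19.24 tilt [-3.e-04  6.e-04 -1.e+00] q [ 1.25  0.32 -0.07  1.45  0.02  1.37 -0.06]
mm/row 55.92487546181519 deg/row 8.973347239987563
[ 4.303 -3.365 -1.196 -0.    -0.    -0.157]
[ 4.776 -2.653 -1.197 -0.    -0.    -0.157]
[ 5.131 -1.875 -1.197 -0.    -0.    -0.157]
[ 5.361 -1.052 -1.197 -0.    -0.    -0.157]
[ 5.459 -0.203 -1.198 -0.    -0.    -0.157]
[ 5.424  0.651 -1.198 -0.    -0.    -0.157]
[ 5.256  1.489 -1.198 -0.    -0.    -0.157]
[ 4.959  2.291 -1.198 -0.    -0.    -0.157]
[ 4.541  3.036 -1.198 -0.    -0.    -0.157]
```

Request:
jog_arm --rows "4.3 -3.4 -1.2 0 0 -0.157 -1; 4.8 -2.6 -1.2 0 0 -0.157 -1; 5.1 -1.9 -1.2 0 0 -0.157 -1; 5.4 -1.0 -1.2 0 0 -0.157 -1; 5.5 -0.2 -1.2 0 0 -0.157 -1"

```text
time: 0.92
position: [0.3633, -0.382, 0.2831]
tool_rot: [2.656, 1.676, -0.0]
ft_force: [1.7, -0.7, -1.0]
grip_width: 1.0
grip_force: 0.0
```

Run:
```python
from h import *
plan([0.56,-0.165,0.27],120,5)
```

```text
now 0.925 [ 0.3633 -0.382   0.2831] yaw 64.51 tilt [ 2.e-04 -7.e-04 -1.e+00] q [ 1.06  0.05 -0.31  1.65  0.02  1.44  0.3 ]
mm/row 58.629181792254904 deg/row 11.097473753261216
[ 5.61   1.683  0.26   0.     0.    -0.194]
[ 5.181  2.732  0.261  0.     0.    -0.194]
[ 4.558  3.678  0.262  0.     0.    -0.194]
[ 3.765  4.486  0.262  0.     0.    -0.194]
[ 2.831  5.127  0.262  0.     0.    -0.194]
```

Request:
jog_arm --rows "5.5 1.6 0.3 0 0 -0.18 -1; 5.2 2.6 0.3 0 0 -0.18 -1; 4.7 3.5 0.3 0 0 -0.18 -1; 4.0 4.3 0.3 0 0 -0.18 -1; 3.1 4.9 0.3 0 0 -0.18 -1"

```text
time: 1.55
position: [0.5581, -0.1662, 0.2677]
tool_rot: [1.662, 2.665, -0.0]
ft_force: [0.5, -0.2, -0.2]
grip_width: 1.002
grip_force: 0.0
```

Request:
jog_arm --rows "0 0 0 0 0 0 -1; 0 0 0 0 0 0 -1; 0 0 0 0 0 0 -1"

```text
time: 1.92
position: [0.5562, -0.1695, 0.2676]
tool_rot: [1.674, 2.658, -0.002]
ft_force: [0.6, 0.3, 0.1]
grip_width: 1.001
grip_force: 0.0
```

Run:
```python
from h import *
plan([0.56,-0.165,0.27],120,1)
d=grab('wrist','w1.png')
print(proj(d,[[.564,-.166,.116],[.594,-.17,.116],[.534,-.162,.116]]))
```

```text
now 1.925 [ 0.5562 -0.1695  0.2676] yaw 115.58 tilt [-5.e-04 -1.e-03 -1.e+00] q [ 0.76  0.2  -0.59  1.54  0.11  1.43  0.61]
mm/row 6.375521798581741 deg/row 4.4181276311721875
[ 0.243  0.536 -0.245 -0.001  0.001 -0.077]
[[328.44690658 181.27336291]
 [356.36777928 199.16362065]
 [299.73298776 162.87564087]]
```

View pics/w1.png

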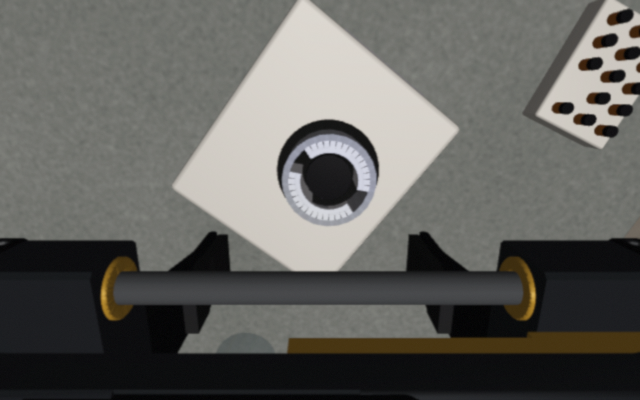

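The wrist view shows the collar mouth centred near (330,179), with slots at about (302,160) and (357,200). I'll rectify this onto the mouth plane to measure it.

```bash
cat >> h.py <<'E'
def rectify(d,c,z,h=0.06,N=480):   # top-down image: cols = +x, rows = +y
    g=cv2.cvtColor(d['img'],cv2.COLOR_BGR2GRAY); t=np.linspace(-h,h,N); X,Y=np.meshgrid(c[0]+t,c[1]+t)
    uv=proj(d,np.c_[X.ravel(),Y.ravel(),np.full(X.size,z)]).astype(np.float32).reshape(N,N,2)
    return cv2.remap(g,uv,None,cv2.INTER_LINEAR)
def slots(d,c0,z=.116,fn=None):
    q=rectify(d,c0,z); mm=0.12/479
    if fn: cv2.imwrite('pics/'+fn,q)
    hc=cv2.HoughCircles(cv2.medianBlur(q,5),cv2.HOUGH_GRADIENT,1,100,param1=100,param2=15,minRadius=int(.040/mm),maxRadius=int(.044/mm))
    hb=cv2.HoughCircles(cv2.medianBlur(q,5),cv2.HOUGH_GRADIENT,1,100,param1=100,param2=15,minRadius=int(.0245/mm),maxRadius=int(.0275/mm))
    for n,h in (('outer',hc),('bore',hb)):
        if h is not None: print(n,c0[0]-.06+h[0,0,0]*mm,c0[1]-.06+h[0,0,1]*mm,'r',h[0,0,2]*mm)
    return q
def slotangle(d,c,z=.116):
    a=np.radians(np.arange(0,360,.5)); r=np.arange(.029,.0345,.0005); g=cv2.cvtColor(d['img'],cv2.COLOR_BGR2GRAY)
    P=np.array([[c[0]+k*np.cos(t),c[1]+k*np.sin(t),z] for t in a for k in r]); uv=proj(d,P).astype(np.float32).reshape(len(a),len(r),2)
    v=cv2.remap(g,uv,None,cv2.INTER_LINEAR).mean(1); th=(np.percentile(v,5)+np.median(v))/2
    k=np.flatnonzero(v<th); print('th',th,'dark deg',[ (s[0]/2,s[-1]/2) for s in np.split(k,np.flatnonzero(np.diff(k)>4)+1)])
E
python3 - <<'E'
from h import *
d=grab('wrist'); slots(d,(.564,-.166),fn='rect1.png')
for c in [(.564,-.166),(.563,-.168),(.564,-.168),(.563,-.166)]: slotangle(d,c)
plan([0.54,0.195,0.28],177,8)
E
```

```text
outer 0.564 -0.166 r 0.041762006
bore 0.564 -0.16574948 r 0.02570355
th 122.05624999999999 dark deg [(np.float64(0.0), np.float64(9.5)), (np.float64(153.0), np.float64(189.0)), (np.float64(334.5), np.float64(359.5))]
th 120.78750000000001 dark deg [(np.float64(0.0), np.float64(12.5)), (np.float64(149.0), np.float64(185.5)), (np.float64(338.5), np.float64(359.5))]
th 125.52916666666668 dark deg [(np.float64(0.0), np.float64(13.0)), (np.float64(150.0), np.float64(185.5)), (np.float64(337.5), np.float64(359.5))]
th 121.54791666666667 dark deg [(np.float64(0.0), np.float64(9.0)), (np.float64(152.5), np.float64(189.5)), (np.float64(335.5), np.float64(359.5))]
now 2.025 [ 0.5564 -0.1692  0.2677] yaw 115.61 tilt [-1.e-04 -8.e-04 -1.e+00] q [ 0.76  0.2  -0.59  1.54  0.11  1.43  0.61]
mm/row 45.59627915621165 deg/row 7.674138453888592
[ 4.194  1.783 -0.158 -0.     0.    -0.134]
[ 3.918  2.327 -0.157 -0.     0.    -0.134]
[ 3.572  2.829 -0.157 -0.     0.    -0.134]
[ 3.162  3.281 -0.156 -0.     0.    -0.134]
[ 2.696  3.674 -0.156 -0.     0.    -0.134]
[ 2.181  4.001 -0.155 -0.     0.    -0.134]
[ 1.627  4.257 -0.155 -0.     0.    -0.134]
[ 1.044  4.436 -0.154 -0.     0.    -0.134]
```

View pics/rect1.png

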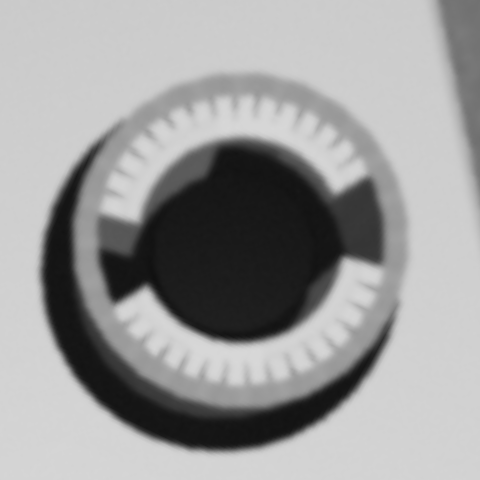

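The rectified view puts the collar centre at (0.564, -0.166) and the slot line at about -8.3°. Now to the cartridge.

Request:
jog_arm --rows "4.2 1.8 -0.15 0 0 -0.134 -1; 3.9 2.3 -0.15 0 0 -0.134 -1; 3.6 2.8 -0.15 0 0 -0.134 -1; 3.2 3.3 -0.15 0 0 -0.134 -1; 2.7 3.7 -0.15 0 0 -0.134 -1"

```text
time: 2.65
position: [0.5454, 0.0608, 0.2754]
tool_rot: [0.699, 3.062, -0.001]
ft_force: [0.2, -0.7, -0.3]
grip_width: 0.999
grip_force: 0.0
```

Request:
jog_arm --rows "2.2 4.0 -0.15 0 0 -0.134 -1; 1.6 4.3 -0.15 0 0 -0.134 -1; 1.0 4.4 -0.15 0 0 -0.134 -1; 0 0 0 0 0 0 -1; 0 0 0 0 0 0 -1"

```text
time: 3.28
position: [0.5399, 0.1957, 0.2794]
tool_rot: [0.08, 3.14, -0.002]
ft_force: [0.6, -1.1, -0.3]
grip_width: 0.999
grip_force: 0.0
```

Run:
```python
from h import *
d=grab('wrist','w2.png')
q=rectify(d,(.548,.2),.099,.06,480); cv2.imwrite('pics/rect2.png',cv2.convertScaleAbs(q,alpha=2.0,beta=20))
plan([0.548,0.2,0.15],177,3)
cv2.imwrite('pics/w2s.png',np.hstack([d['img'][:330,120:520],cv2.resize(cv2.cvtColor(cv2.imread('pics/rect2.png',0),cv2.COLOR_GRAY2BGR),(330,330))]))
```

```text
now 3.325 [0.5402 0.195  0.2793] yaw 177.01 tilt [ 0.     -0.0013 -1.    ] q [ 0.39  0.24 -0.92  1.53  0.19  1.47  0.98]
mm/row 43.2237662693595 deg/row 0.025650648163537404
[-0.252  0.186  4.311 -0.     0.     0.   ]
[-0.252  0.184  4.311 -0.     0.     0.   ]
[-0.252  0.182  4.311 -0.     0.     0.   ]
```

View pics/w2s.png

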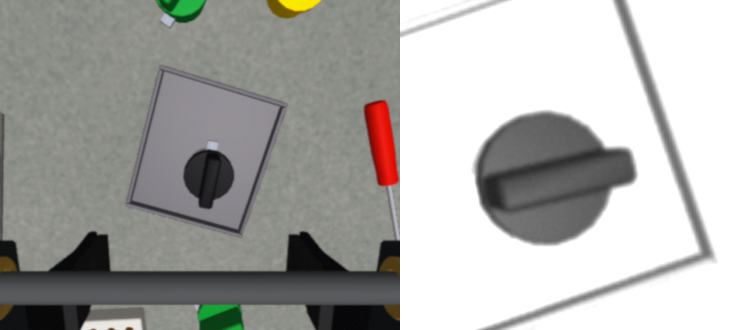

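The cartridge bar shows clearly at about (208,180), roughly -10° to -11° from x, near (0.548, 0.204). I'll descend and measure closer.

Request:
jog_arm --rows "-0.4 0.5 4.5 0 0 0.12 -1; -0.4 0.5 4.0 0 0 0 -1; 0 0 0 0 0 0 -1; 0 0 0 0 0 0 -1"

```text
time: 3.82
position: [0.5495, 0.2053, 0.196]
tool_rot: [0.268, 3.129, 0.0]
ft_force: [0.0, -0.2, 0.1]
grip_width: 0.999
grip_force: 0.0
```

Run:
```python
from h import *
d=grab('wrist','w3.png')
q=rectify(d,(.548,.204),.099,.036,480); cv2.imwrite('pics/rect3.png',cv2.convertScaleAbs(q,alpha=2.5,beta=10))
plan([0.548,0.2,0.15],170,1)
```

```text
now 3.875 [0.5498 0.2057 0.1965] yaw 170.24 tilt [ 2.7e-03  4.0e-04 -1.0e+00] q [ 0.34  0.31 -0.89  1.63  0.25  1.32  0.81]
mm/row 46.93077721918249 deg/row 0.2885991243222231
[ 9.300e-02 -5.950e-01  4.654e+00  1.000e-03  3.000e-03  4.000e-03]
```

View pics/rect3.png

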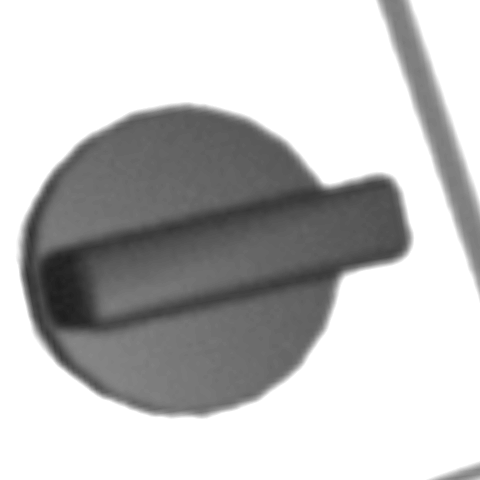

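Run:
```python
from h import *
d=grab('wrist')
q=cv2.medianBlur(rectify(d,(.548,.204),.063,.036,480),5)
q=((q<100)*255).astype(np.uint8)
c=max(cv2.findContours(q,0,1)[0],key=cv2.contourArea)
# head circle: RANSAC-like via Hough on mask
h=cv2.HoughCircles(q,cv2.HOUGH_GRADIENT,1,300,param1=100,param2=8,minRadius=175,maxRadius=192)
mm=.072/479; print(h, .548-.036+h[0,0,0]*mm,.204-.036+h[0,0,1]*mm,h[0,0,2]*mm)
plan([0.5474,0.2055,0.068],167.7,3)
```

```text
[[[241.5 251.5 181.5]]] 0.5483006 0.20580375 0.027281838
now 3.925 [0.5498 0.2059 0.1967] yaw 170.26 tilt [ 3.1e-03  5.0e-04 -1.0e+00] q [ 0.34  0.31 -0.89  1.63  0.25  1.32  0.81]
mm/row 42.89127759189775 deg/row 0.8550767309350148
[ 8.900e-02 -3.300e-02  4.288e+00  0.000e+00  1.000e-03  1.500e-02]
[ 8.400e-02 -3.200e-02  4.288e+00  0.000e+00  1.000e-03  1.500e-02]
[ 7.900e-02 -3.200e-02  4.288e+00  0.000e+00  1.000e-03  1.500e-02]
```

Request:
jog_arm --rows "0.05 -0.03 4.3 0 0.001 0.022 -1; 0.05 0 4.3 0 0.001 0.022 -1; 0.05 0 3.0 0 0.001 0 -1; 0 0 0.9 0 0 0 -1; 0 0 0 0 0 0 -1"

```text
time: 4.55
position: [0.5477, 0.2063, 0.0706]
tool_rot: [-0.334, -3.122, -0.001]
ft_force: [-1.3, -0.2, -0.1]
grip_width: 1.001
grip_force: 0.0
```

Run:
```python
from h import *
plan([0.548,0.2058,0.068],167.7,1)
```

```text
now 4.55 [0.5477 0.2063 0.0706] yaw 167.79 tilt [-1.7e-03  9.0e-04 -1.0e+00] q [ 0.28  0.43 -0.83  1.76  0.35  1.1   0.69]
mm/row 2.6519988625946405 deg/row 0.1443712628644949
[-0.036 -0.039  0.26   0.001 -0.002  0.002]
```

Request:
jog_arm --rows "0 0 0.25 0.001 -0.002 0 -1; 0 0 0 0 0 0 1; 0 0 0 0 0 0 1; 0 0 0 0 0 0 1; 0 0 0 0 0 0 1" --force 40

```text
time: 5.18
position: [0.547, 0.2061, 0.0671]
tool_rot: [-0.334, -3.123, 0.002]
ft_force: [0.4, 0.5, 0.1]
grip_width: 0.628
grip_force: 0.0
```

Request:
jog_arm --rows "0 0 0 0 0 0 1; 0 0 0 0 0 0 1; 0 0 0 0 0 0 1"

```text
time: 5.55
position: [0.547, 0.2061, 0.067]
tool_rot: [-0.333, -3.123, 0.002]
ft_force: [-0.3, -0.2, 0.7]
grip_width: 0.288
grip_force: 0.0
```

Request:
jog_arm --rows "0 0 0 0 0 0 1; 0 0 0 0 0 0 1; 0 0 0 0 0 0 1; 0 0 0 0 0 0 1"

```text
time: 6.05
position: [0.5469, 0.2061, 0.0669]
tool_rot: [-0.333, -3.123, 0.002]
ft_force: [-0.1, 0.1, -0.5]
grip_width: 0.155
grip_force: 39.9
```

Request:
jog_arm --rows "0 0 -2 0 0 0 1; 0 0 -4 0 0 0 1; 0 0 -6 0 0 0 1; 0 0 -4 0 0 0 1; 0 0 0 0 0 0 1"

```text
time: 6.68
position: [0.549, 0.2076, 0.232]
tool_rot: [0.333, 3.118, 0.003]
ft_force: [0.4, 0.8, -2.5]
grip_width: 0.157
grip_force: 39.9
```

Run:
```python
from h import *
print(ctrl.get_state()['ft_force'])
plan([0.563,-0.166,0.23],171.7,8)
d=grab('wrist','w4.png')
```

```text
[ 0.3958236   0.7678462  -2.50059405]
now 6.675 [0.549  0.2076 0.232 ] yaw 167.82 tilt [ 0.0065  0.001  -1.    ] q [ 0.34  0.28 -0.89  1.58  0.23  1.38  0.78]
mm/row 46.73935018562517 deg/row 0.4868640432654259
[-1.156e+00 -4.529e+00  2.200e-02  0.000e+00  1.000e-03 -8.000e-03]
[-1.118e+00 -4.538e+00  2.200e-02  0.000e+00  1.000e-03 -8.000e-03]
[-1.079e+00 -4.548e+00  2.200e-02  0.000e+00  1.000e-03 -8.000e-03]
[-1.041e+00 -4.557e+00  2.300e-02  0.000e+00  1.000e-03 -8.000e-03]
[-1.002e+00 -4.565e+00  2.300e-02  0.000e+00  1.000e-03 -8.000e-03]
[-9.640e-01 -4.573e+00  2.400e-02  0.000e+00  1.000e-03 -8.000e-03]
[-9.250e-01 -4.581e+00  2.400e-02  0.000e+00  1.000e-03 -8.000e-03]
[-8.860e-01 -4.589e+00  2.500e-02  0.000e+00  1.000e-03 -8.000e-03]
```

Request:
jog_arm --rows "-1.2 -4.5 0 0 0.001 -0.008 1; -1.1 -4.5 0 0 0.001 -0.008 1; -1.1 -4.5 0 0 0.001 -0.008 1; -1.0 -4.6 0 0 0.001 -0.008 1; -1.0 -4.6 0 0 0.001 -0.008 1"

```text
time: 7.35
position: [0.5544, -0.0286, 0.2255]
tool_rot: [-0.27, -3.121, 0.001]
ft_force: [0.9, -0.3, -1.0]
grip_width: 0.162
grip_force: 39.9
```

Request:
jog_arm --rows "-1.0 -4.6 0 0 0.001 -0.008 1; -0.9 -4.6 0 0 0.001 -0.008 1; -0.9 -4.6 0 0 0.001 -0.008 1; 0 0 0 0 0 0 1; 0 0 0 0 0 0 1"

```text
time: 7.98
position: [0.5599, -0.1668, 0.2257]
tool_rot: [-0.232, -3.121, -0.003]
ft_force: [0.6, 1.2, -1.4]
grip_width: 0.158
grip_force: 39.9
```

Run:
```python
from h import *
plan([0.563,-0.166,0.19],171.7,2)
d=grab('wrist','w5.png'); g=grab('top')
print(proj(d,[[.564,-.166,.116],[.596,-.1707,.116],[.532,-.1613,.116]]))
a=d['img'][60:360,140:540]; b=cv2.resize(g['img'][173:233,335:405],(350,300),interpolation=cv2.INTER_CUBIC)
cv2.imwrite('pics/v5.png',np.hstack([a,b]))
```

```text
now 7.975 [ 0.5599 -0.1668  0.2257] yaw 171.49 tilt [-0.0114  0.0026 -0.9999] q [ 0.84  0.26 -0.71  1.59  0.17  1.37  1.54]
mm/row 17.89712674458855 deg/row 0.3516194302425945
[-0.166  0.06   1.781  0.    -0.006 -0.002]
[-0.156  0.061  1.782  0.    -0.006 -0.002]
[[320.40241979 201.01008555]
 [320.4240292  239.65152877]
 [320.37936901 159.99454765]]
```

View pics/v5.png

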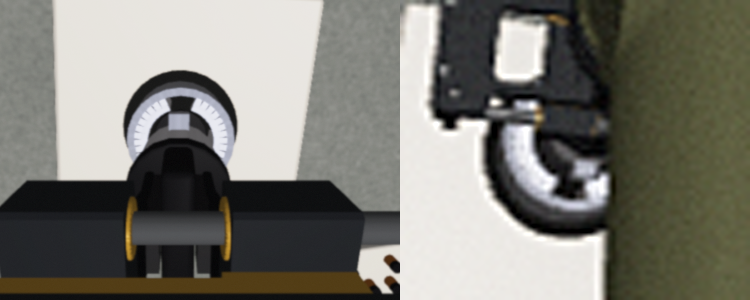

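The near lug at (179,120) lines up with the near slot at (181,103). I'll correct the tilt and position and lower to just above the mouth.

Request:
jog_arm --rows "-0.2 0.05 1.9 0 -0.006 0 1; -0.15 0.05 1.9 0 -0.006 -0.004 1; 0 0 0 0 0 0 1; 0 0 0 0 0 0 1"

```text
time: 8.57
position: [0.5645, -0.1664, 0.1898]
tool_rot: [0.225, 3.13, -0.002]
ft_force: [-0.6, -0.8, -1.6]
grip_width: 0.156
grip_force: 39.9
```

Run:
```python
from h import *
plan([0.563,-0.166,0.17],171.7,1); print(ctrl.get_state()['ft_force'])
```

```text
now 8.575 [ 0.5645 -0.1664  0.1898] yaw 171.78 tilt [ 0.0034 -0.0014 -1.    ] q [ 0.84  0.28 -0.71  1.64  0.19  1.29  1.53]
mm/row 19.814938604144295 deg/row 0.2293906250838611
[ 1.630e-01  2.200e-02  1.975e+00 -1.000e-03  4.000e-03  1.000e-03]
[-0.61496551 -0.76392218 -1.63372085]
```

Request:
jog_arm --rows "0.1 0 0.6 0 0.003 0 1; 0.05 0 0.6 0 0 0 1; 0 0 0.5 0 0 0 1; 0 0 0.4 0 0 0 1; 0 0 0 0 0 0 1"

```text
time: 9.2
position: [0.5624, -0.167, 0.1676]
tool_rot: [-0.227, -3.133, 0.001]
ft_force: [-0.5, -0.5, -1.7]
grip_width: 0.157
grip_force: 39.9
```

Run:
```python
from h import *
plan([0.563,-0.166,0.162],171.7,1); print(ctrl.get_state()['ft_force'],ctrl.get_state()['torque'])
```

```text
now 9.2 [ 0.5624 -0.167   0.1676] yaw 171.7 tilt [-9.e-04 -5.e-04 -1.e+00] q [ 0.84  0.29 -0.7   1.67  0.2   1.26  1.52]
mm/row 5.6838777554106485 deg/row 0.057657025225585606
[-0.046  0.109  0.556 -0.001 -0.001  0.   ]
[-0.50522987 -0.45990258 -1.71984958] [ 0.13460556 -0.08852499  0.02395158]
```

Free of contact so far, with the lugs at mouth level. I'll lower the lugs into the slots down to the plunger.

Request:
jog_arm --rows "-0.05 0.1 0.2 0 0 0 1; 0 0 0.2 0 0 0 1; 0 0 0.2 0 0 0 1; 0 0 0 0 0 0 1"

```text
time: 9.7
position: [0.5634, -0.1662, 0.1621]
tool_rot: [0.227, 3.133, -0.001]
ft_force: [-0.3, 0.4, -1.3]
grip_width: 0.156
grip_force: 39.9
```

Run:
```python
from h import *
plan([0.563,-0.166,0.145],171.7,1); print(ctrl.get_state()['ft_force'],ctrl.get_state()['torque'])
```

```text
now 9.7 [ 0.5634 -0.1662  0.1621] yaw 171.7 tilt [-0.e+00 -9.e-04 -1.e+00] q [ 0.83  0.3  -0.7   1.67  0.2   1.25  1.51]
mm/row 17.05844475393898 deg/row 0.0499272221128866
[ 3.800e-02  1.200e-02  1.705e+00 -1.000e-03  0.000e+00  0.000e+00]
[-0.34867451  0.38813414 -1.25797338] [ 0.12738223 -0.12926732  0.00232031]
```

Request:
jog_arm --rows "0 0 0.4 0 0 0 1; 0 0 0.4 0 0 0 1; 0 0 0.4 0 0 0 1; 0 0 0.4 0 0 0 1; 0 0 0 0 0 0 1"

```text
time: 10.32
position: [0.5638, -0.1662, 0.1478]
tool_rot: [0.227, 3.132, -0.003]
ft_force: [-3.5, 0.9, 11.0]
grip_width: 0.156
grip_force: 39.9
```

Run:
```python
from h import *
plan([0.563,-0.166,0.1445],171.7,1); print(ctrl.get_state()['ft_force'],ctrl.get_state()['torque'])
```

```text
now 10.325 [ 0.5638 -0.1662  0.1478] yaw 171.71 tilt [ 9.0e-04 -1.8e-03 -1.0e+00] q [ 0.83  0.31 -0.7   1.69  0.21  1.22  1.51]
mm/row 3.3966642945567633 deg/row 0.11793184159968087
[ 0.081  0.005  0.33  -0.002  0.001  0.   ]
[-3.46186715  0.92240882 11.02808219] [ 0.20891201  0.85931958 -0.03789519]
```

Request:
jog_arm --rows "0.08 0 0.2 0 0 0 1; 0 0 0.1 0 0 0 1; 0 0 0 0 0 0.1 1; 0 0 0 0 0 0.1 1; 0 0 0 0 0 0 1"

```text
time: 10.95
position: [0.5642, -0.1653, 0.1457]
tool_rot: [0.538, 3.091, -0.002]
ft_force: [-2.2, 1.2, 11.6]
grip_width: 0.16
grip_force: 39.9
```

Run:
```python
from h import *
plan([0.563,-0.166,0.1445],171.7-78,1); print(ctrl.get_state()['ft_force'],ctrl.get_state()['torque'])
```

```text
now 10.95 [ 0.5642 -0.1653  0.1457] yaw 160.24 tilt [ 0.0035 -0.0016 -1.    ] q [ 0.8   0.3  -0.67  1.69  0.2   1.21  1.31]
mm/row 1.8467967940914516 deg/row 66.5408627235452
[ 0.091 -0.102  0.124  0.002  0.004  1.161]
[-2.1693852   1.21931877 11.57107109] [ 0.4905066   0.45596012 -0.03091827]
```

Request:
jog_arm --rows "0 0 0.08 0 0 0.15 1; 0 0 0 0 0 0.15 1; 0 0 0 0 0 0.15 1; 0 0 0 0 0 0.15 1; 0 0 0 0 0 0.15 1"

```text
time: 11.58
position: [0.565, -0.1643, 0.1453]
tool_rot: [1.637, 2.676, 0.004]
ft_force: [-0.3, 3.4, 12.8]
grip_width: 0.156
grip_force: 39.9
```

Run:
```python
from h import *
plan([0.564,-0.165,0.1445],171.7-78,3); print(ctrl.get_state()['ft_force'],ctrl.get_state()['torque'])
```

```text
now 11.575 [ 0.565  -0.1643  0.1453] yaw 117.1 tilt [ 5.1e-03 -4.0e-04 -1.0e+00] q [ 0.72  0.28 -0.56  1.7   0.16  1.2   0.59]
mm/row 0.4864339063502709 deg/row 7.8021317462489765
[-0.007 -0.04   0.026  0.002  0.001  0.136]
[-0.012 -0.039  0.027  0.002  0.001  0.136]
[-0.017 -0.037  0.027  0.002  0.001  0.136]
[-0.26051618  3.44989297 12.84078931] [0.82479076 0.17669616 0.15087883]
```

Request:
jog_arm --rows "0 -0.05 0.03 0.002 0.001 0.12 1; 0 -0.04 0.03 0.002 0.001 0.12 1; 0 0 0 0 0 0.1 1; 0 0 0 0 0 0.05 1; 0 0 0 0 0 0 1"

```text
time: 12.2
position: [0.5652, -0.1645, 0.1452]
tool_rot: [2.121, 2.315, 0.003]
ft_force: [1.5, 3.5, 11.2]
grip_width: 0.163
grip_force: 39.9
```

Run:
```python
from h import *
plan([0.564,-0.165,0.1445],171.7-79,1); print(ctrl.get_state()['ft_force'],ctrl.get_state()['torque'])
```

```text
now 12.2 [ 0.5652 -0.1645  0.1452] yaw 95.02 tilt [ 0.0031  0.     -1.    ] q [ 0.67  0.28 -0.51  1.7   0.14  1.2   0.22]
mm/row 1.4610682935240762 deg/row 2.326296803920938
[-0.038 -0.122  0.07   0.003  0.     0.04 ]
[ 1.52889679  3.5184587  11.2383195 ] [ 0.86545639 -0.21536699  0.06885157]
```

Turned 76.7° so far. I'll continue gently to find the stop.

Request:
jog_arm --rows "0 -0.08 0.03 0.002 0 0.03 1; 0 0 0 0 0 0.03 1; 0 0 0 0 0 0.03 1; 0 0 0 0 0 0 1"

```text
time: 12.7
position: [0.5648, -0.1645, 0.1452]
tool_rot: [2.22, 2.22, 0.002]
ft_force: [0.6, 3.2, 12.5]
grip_width: 0.158
grip_force: 40.2
```

Run:
```python
from h import *
plan([0.564,-0.165,0.1445],171.7-79,1); print(ctrl.get_state()['ft_force'],ctrl.get_state()['torque'])
```

```text
now 12.7 [ 0.5648 -0.1645  0.1452] yaw 89.98 tilt [ 2.1e-03 -7.0e-04 -1.0e+00] q [ 0.66  0.28 -0.5   1.7   0.14  1.2   0.13]
mm/row 1.1902061547655904 deg/row 2.7217629374454684
[-0.048 -0.085  0.068  0.002  0.001 -0.047]
[ 0.60271851  3.20747615 12.52617593] [ 0.88291683 -0.36393846  0.62440293]
```

The torque rose to 0.62 N·m, so this is the stop. I'll back off about 4° to the catch middle and let it rise.

Request:
jog_arm --rows "0 -0.05 0 0.001 0 -0.04 1; 0 0 0 0 0 -0.035 1; 0 0 -0.25 0 0 0 1; 0 0 -0.25 0 0 0 1; 0 0 0 0 0 0 1"

```text
time: 13.32
position: [0.5642, -0.1645, 0.1496]
tool_rot: [2.139, 2.3, 0.001]
ft_force: [0.8, 3.7, 10.3]
grip_width: 0.158
grip_force: 39.9
```

Run:
```python
from h import *
plan([0.564,-0.165,0.155],94,1); print(ctrl.get_state()['ft_force'],ctrl.get_state()['torque'])
```

```text
now 13.325 [ 0.5642 -0.1645  0.1496] yaw 94.17 tilt [ 9.e-04  3.e-04 -1.e+00] q [ 0.67  0.27 -0.51  1.69  0.14  1.21  0.2 ]
mm/row 5.457480905107501 deg/row 0.17417043496115475
[-0.047 -0.026 -0.543  0.001 -0.     0.003]
[ 0.83112645  3.66443589 10.25160688] [ 9.33866474e-01 -5.98560524e-01 -2.35620401e-04]
```

Request:
jog_arm --rows "0 0 -0.25 0 0 0 1; 0 0 -0.2 0 0 0 1; 0 0 0 0 0 0 1; 0 0 0 0 0 0 1"

```text
time: 13.82
position: [0.5642, -0.1645, 0.1536]
tool_rot: [2.139, 2.301, 0.001]
ft_force: [2.9, 3.6, 8.4]
grip_width: 0.158
grip_force: 39.9
```

Run:
```python
from h import *
plan([0.564,-0.165,0.155],94,1); print(ctrl.get_state()['ft_force'],ctrl.get_state()['torque'])
```

```text
now 13.825 [ 0.5642 -0.1645  0.1536] yaw 94.17 tilt [ 7.e-04  4.e-04 -1.e+00] q [ 0.67  0.27 -0.51  1.69  0.14  1.22  0.21]
mm/row 1.4604474747622553 deg/row 0.17295655319774722
[-0.046 -0.022 -0.137  0.001 -0.     0.003]
[2.85356171 3.57467368 8.35710567] [ 0.8547933  -0.79714856  0.07328144]
```

Request:
jog_arm --rows "0 0 -0.15 0 0 0 1; 0 0 -0.1 0 0 0 1; 0 0 0 0 0 0 1; 0 0 0 0 0 0 1"

```text
time: 14.32
position: [0.564, -0.1645, 0.1548]
tool_rot: [-2.139, -2.3, -0.001]
ft_force: [4.3, 2.9, 1.8]
grip_width: 0.159
grip_force: 39.9
```

Run:
```python
from h import *
plan([0.564,-0.165,0.155],94,1); print(ctrl.get_state()['ft_force'],ctrl.get_state()['torque'])
```

```text
now 14.325 [ 0.564  -0.1645  0.1548] yaw 94.17 tilt [ 2.e-04  1.e-03 -1.e+00] q [ 0.67  0.27 -0.51  1.69  0.14  1.22  0.21]
mm/row 0.5179909196547409 deg/row 0.1785169504851971
[-0.048 -0.007 -0.017  0.    -0.001  0.003]
[4.2845757  2.89886806 1.82573419] [ 0.72564745 -1.43892708  0.05351421]
```

It stopped rising at 23 mm below the mouth and the spring load left the wrist, so it is locked. Releasing now.

Request:
jog_arm --rows "0 0 0 0 0 0 0; 0 0 0 0 0 0 0; 0 0 0 0 0 0 0; 0 0 0 0 0 0 0; 0 0 0 0 0 0 0"

```text
time: 14.95
position: [0.5602, -0.1667, 0.1531]
tool_rot: [-2.138, -2.294, 0.009]
ft_force: [0.7, 0.1, 0.3]
grip_width: 0.493
grip_force: 0.0
```

Request:
jog_arm --rows "0 0 -1 0 0 0 0; 0 0 -3 0 0 0 0; 0 0 -5 0 0 0 0; 0 0 0 0 0 0 0; 0 0 0 0 0 0 0"

```text
time: 15.58
position: [0.5611, -0.1664, 0.2435]
tool_rot: [-2.138, -2.295, 0.009]
ft_force: [-0.0, 0.0, -0.5]
grip_width: 0.5
grip_force: 0.0
```

Run:
```python
from h import *
plan([0.564,-0.165,0.155],94,1); print(ctrl.get_state()['ft_force'])
d=grab('wrist'); t=grab('top')
z=.116-.023+.094
q=rectify(d,(.564,-.166),z,.036,400)
b=cv2.cvtColor(cv2.convertScaleAbs(q,alpha=2),cv2.COLOR_GRAY2BGR)
cv2.imwrite('pics/v6.png',np.hstack([d['img'][0:400,150:520],b]))
```

```text
now 15.575 [ 0.5611 -0.1664  0.2435] yaw 94.07 tilt [-7.3e-03 -8.0e-04 -1.0e+00] q [ 0.68  0.21 -0.51  1.57  0.11  1.4   0.23]
mm/row 88.58627339298252 deg/row 0.4281308636029261
[ 1.23e-01  3.66e-01  8.85e+00 -7.00e-03  0.00e+00  1.00e-03]
[-0.01467516  0.00252085 -0.48200496]
```

View pics/v6.png

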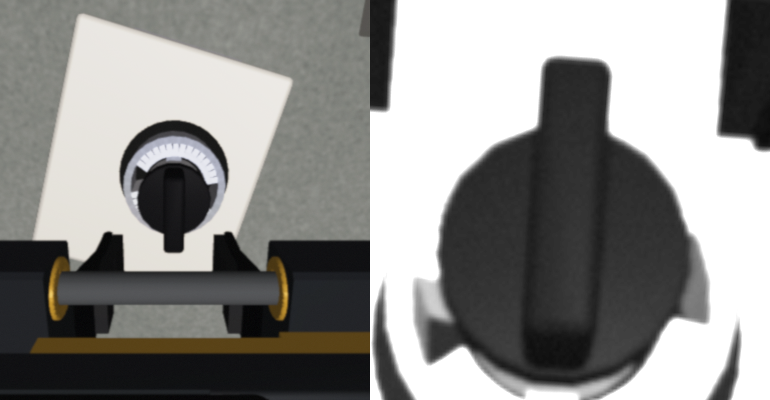

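The cartridge sits in the collar with the bar turned about 78° from the slots (head at (173,200) in the left half), and the fingers are clear. The force readings matched the spring curve until it stopped rising at 23 mm, so I'm handing it in.

```bash
python3 -c "
from h import *
print(ticket.close_job())"
```

```text
the job is handed in; nothing more can be done
None
```

The cartridge is locked in the collar and released, and the job was handed in at about 15.7 s; I steered clear of the bottle, rack and screwdriver but took no final picture to check them.

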